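# Shut off one outlet of a valve bank and bleed it

### The arm

A 6-joint arm with a two-finger parallel gripper is mounted at the origin on a cart in front of the work surface, level with it; the furniture and walls round the work are solid. World frame = base frame: x ahead of the robot, y to its left, z up, the work surface at z = 0. Lengths are in m, angles in rad, forces in N, time in s.
With the tool pointing down it reaches from about 0.425 to 1.125 m from the base axis. Payload 14.9 kg.
Tool frame: the origin (TCP) lies between the finger pads; the fingertips stand 14 mm ahead of it and the grasp point (between the pads) lies 5 mm behind it (r.tips_ahead is the distance from the TCP to the fingertips, in m); z points along the fingers, y is the line along which they close (so a half turn about z gives the same grasp; the last joint's range is limited). The gripper opens to 91 mm and grips with 3 to 60 N. Pads are 32 mm wide; open, the fingers measure 118 mm over their backs; the gripper's body (76 mm by 178 mm) begins 60 mm behind the grasp point.
Start: joints at [-1.305, 0.379, 1.734, -0, 1.028, -0.033], TCP at [0.206, -0.669, 0.228] pointing down, gripper open.
Joint ranges: [-2.77, 2.77], [-0.74, 2.19], [0, 2.66], [-1.06, 4.2], [0.31, 2.87], [-3.08, 3.08]. Speed limits (rad/s): [1.89, 1.89, 2.39, 3.14, 3.14, 3.14].

### API

Orientations are given as [roll, pitch, yaw] about the fixed x, y, z axes, in that order (R = Rz(yaw) Ry(pitch) Rx(roll)).
In Python, from cell import r, kinematics, cams gives the robot as it stands. Calls block until the motion is done:
- r.move_ptp(position, orientation): joint-space move of the TCP to a pose.
- r.move_straight(position, frame=None, speed=0.15, guard=None): straight line of the TCP; frame=None keeps the orientation; speed is the mean speed in m/s. With guard (N) it stops when the force on the tool has changed by that much, and returns True; else False.
- r.move_joints(angles): joint-space move.
- r.ungrasp() and r.close(grasp_force=None): open the fingers fully, or close them until they stop; grasp_force is the grip in N (None keeps the last).
- r.wait(seconds).
- kinematics.ik(position, orientation): joint angles nearest the present ones, or None.
- r.read_state(): the state.
- cams.capture(name): name is "scene" or "top" or "wrist"; returns a dict with "frame" (480x640x3 uint8, blue, green, red), "range_z" (480x640 float32, m along the optical axis (not along the pixel's ray), 0 where there is no reading), "fx", "fy", "cx", "cy" (pixels), "k1" (the pictures are not rectified: a ray, as slopes to the right and down, at radius r is drawn at 1 + k1 r^2 times it, then the intrinsics apply), "R" (3x3) and "t" (3): a world point X has camera coordinates R X + t; the wrist camera has in their place "hand_eye" (4x4, takes a point from camera to tool coordinates, whose origin is the TCP and whose axes are the flange's). Camera axes: x right, y down, z forward; pixel columns grow to the right and rows downward; lengths in m; the calibration is good to about 2 mm. A picture is of the moment at which its call begins: read the wrist's pose just before it.
A pose or a line that the arm cannot do raises r.Unreachable and nothing moves.
- r.close_job(): hands the job in; it is judged then, once.
The state is a dict: "clock": time; "q": joint angles; "dq": joint speeds; "joint_efforts": joint torques, N m; "tcp_pos": TCP position; "ee_rot": TCP orientation; "force": force on the tool from outside, world axes, zero at the start; "ft_torque": the same for the moment, N m; "gripper_width": finger opening in m; "gripper_force": force on a finger pad.
Only numpy, scipy, OpenCV 4.12 (cv2) and the standard library are available. Lean on these libraries where they do the work, as an engineer would, in place of code of your own. Each camera call takes 0.05 s, during which the arm holds its last target. There are 200 camera calls.

### The job

On the valve bank, shut the outlet that has the straight bar handle: turn it clockwise (seen from above) until you feel it come up on its seat, tighten it just snug there (about 0.35 N m at the handle, never over 0.75) and let go. Then press the bleed button at the end of the bank fully down for half a second and release it; do not bleed before the valve is shut, do not brush the other valves and leave the things standing round the bank where they are.

Things in the scene. Friction and masses are not known exactly. Their poses are not given: they have to be found in the camera images.
- bank: Fixed valve bank: base plate 100 x 340 x 6 mm, aluminium bar 52 mm deep (x), top at 44 mm; four valves in a row along its y axis at -90, -30, 30 and 90 mm (order varies), all handle tops 104 mm above the worktop; a painted block with the bleed button at y = -152 mm. Short brass outlets on its +x side. Origin: on the worktop, under the bar's centre line, midway along the row.
- bar_grip (a point): On the bar handle's vertical turning axis, 94 mm above the worktop; turns with it. The handle: a straight upright black bar, 40 mm long (point x), 12 wide (point y), from 74 to 104 mm above the worktop, over a hub of 26 mm diameter. Constant friction 0.15 N m. Clockwise from above shuts; the stop is felt 0.7 to 2.2 rad from the start, at an angle not to be seen: regrasp if need be.
- seat (a joint): Give of the soft seat inside the bar-handled valve, rad: 0 until the handle reaches it, then it yields with the handle and pushes back at 4 N m/rad, on top of the 0.15 N m friction. Shut: over 0.03 (0.27 N m at the handle while tightening); crushed: over 0.16 (0.79 N m). Let go, it springs back by itself to about 0.035, held by the friction.
- valve_bar: The fixed brass foot of the bar-handled valve, 28 mm in diameter; origin on its axis at the bar's top, 44 mm above the worktop.
- valve_round1: A neighbouring valve with a round fluted black knob, 36 mm in diameter, 74 to 103 mm above the worktop; turns easily. Origin on its axis, 44 mm above the worktop. Must not be touched.
- valve_round2: A second valve of the same kind with a round fluted knob, 36 mm in diameter; origin alike. Must not be touched.
- valve_star: A neighbouring valve with a five-lobed black knob, 36 mm over the lobes, of the same height; origin alike. Must not be touched.
- bleed_top (a point): Centre of the top of the bleed button, a round grey plastic button of 26 mm diameter in a dark round housing; pressed straight down.
- bleed (a joint): Travel of the bleed button, m: 0 up, 0.006 fully down, where its spring pushes back with 5 N; it comes up by itself.
- amber: Brown screw-cap bottle, 56 mm in diameter, 114 mm high, standing behind the bank; origin at the centre of its underside. Leave alone.
- tube: Standing 50 ml tube with blue cap, 34 mm in diameter, 112 mm high, behind the bank; origin at the centre of its underside. Leave alone.
- beaker: Small glass beaker, 54 mm in diameter, 70 mm high, behind the bank; origin at the centre of its underside. Leave alone.

How it is judged:
On the way, in this order (a step that is already met when the one before it is completed fails the run):
1. the bar-handled valve is tightened onto its seat (seat give over 0.03 rad) (value of joint seat above 0.03 rad), for 0.2 s.
2. the bar handle is let go (contact force between the fingers and valve_bar below 0.1 N and value of joint seat above 0.02 rad), for 0.2 s.
3. the bleed button is held fully down (over 4.8 mm) (value of joint bleed above 0.0048 m), for 0.4 s.
At the end, for the whole second after the job is handed in: the bar-handled valve is still tight on its seat (seat give between 0.02 and 0.16 rad) and let go, and the bleed button, after having been held down, is up again (within 1 mm) (value of joint seat between 0.02 and 0.16 rad and value of joint bleed below 0.001 m); the robot touches nothing.
It fails at once if the seat is crushed by overtightening (give over 0.16 rad, 0.79 N m at the handle) (value of joint seat above 0.16 rad).
It fails at once if the bleed button is pressed (over 2 mm) while the valve is not shut (value of joint bleed above 0.002 m and value of joint seat below 0.015 rad).
It fails at once if another valve is touched (over 1.5 N) (contact force between anything else and valve_round1 above 1.5 N or contact force between anything else and valve_round2 above 1.5 N or contact force between anything else and valve_star above 1.5 N).
It fails at once if a thing standing round the bank is moved by more than 10 mm (distance of any of amber, tube, beaker from where it was at the start of the episode above 0.01 m).
It also fails if it takes over 67 s, if anything falls off the work surface, if the arm or the gripper's body presses on something with over 40 N, if the wrist force passes 120 N, or if a joint passes its speed limit or range.

## Working session

There is one attempt and no reset: what is moved stays moved. The work goes in short steps, each a Python script; the robot and the scene stay as the last script left them, time stands still between calls to the robot, and variables do not carry over. Pictures are saved under pics/ and viewed, at most 10 in all, crops included, and the job is handed in when it is done.

```bash
ls; mkdir -p pics; cat > h.py <<'E'
import numpy as np, cv2
from cell import r, kinematics, cams
def cloud(c):
    h,w=c["range_z"].shape
    u,v=np.meshgrid(np.arange(w),np.arange(h))
    xd=(u-c["cx"])/c["fx"]; yd=(v-c["cy"])/c["fy"]; x,y=xd.copy(),yd.copy()
    for _ in range(8):
        s=1+c["k1"]*(x*x+y*y); x=xd/s; y=yd/s
    z=c["range_z"]; P=np.stack([x*z,y*z,z],-1)
    return (P-c["t"])@c["R"], z>0
E
python3 - <<'E'
from h import *
a=cams.capture("top"); b=cams.capture("scene")
cv2.imwrite("pics/top.png",a["frame"]); cv2.imwrite("pics/scene.png",b["frame"])
np.savez("top.npz",**a); np.savez("scene.npz",**b)
P,ok=cloud(a); print(a["t"],-a["R"].T@a["t"], -b["R"].T@b["t"])
for v in range(40,480,80): print([tuple(P[v,u].round(2)) for u in range(40,640,120)])
print(r.read_state())
E
```

```text
pics
[0.00754029 0.63615209 0.93316628] [ 0.59976873 -0.01260325  0.95690348] [0.10290528 0.56301776 0.47197767]
[(np.float64(0.98), np.float64(0.53), np.float64(-0.0)), (np.float64(0.98), np.float64(0.31), np.float64(0.0)), (np.float64(0.98), np.float64(0.1), np.float64(0.0)), (np.float64(0.98), np.float64(-0.11), np.float64(-0.0)), (np.float64(0.98), np.float64(-0.31), np.float64(0.0))]
[(np.float64(0.83), np.float64(0.52), np.float64(0.0)), (np.float64(0.82), np.float64(0.29), np.float64(0.06)), (np.float64(0.83), np.float64(0.09), np.float64(0.04)), (np.float64(0.84), np.float64(-0.11), np.float64(0.0)), (np.float64(0.83), np.float64(-0.3), np.float64(0.05))]
[(np.float64(0.69), np.float64(0.52), np.float64(-0.0)), (np.float64(0.7), np.float64(0.3), np.float64(0.0)), (np.float64(0.7), np.float64(0.09), np.float64(-0.0)), (np.float64(0.7), np.float64(-0.11), np.float64(0.0)), (np.float64(0.71), np.float64(-0.31), np.float64(-0.0))]
[(np.float64(0.55), np.float64(0.5), np.float64(0.01)), (np.float64(0.56), np.float64(0.29), np.float64(0.0)), (np.float64(0.56), np.float64(0.09), np.
[... 664 characters left out ...]
32), np.float64(-0.0))]
{'clock': 0.1, 'q': array([-1.30529466e+00,  3.79354791e-01,  1.73469374e+00,  5.32824018e-06,
        1.02849591e+00, -3.33123446e-02]), 'dq': array([ 0.00246893, -0.00061173, -0.00239572,  0.00035128, -0.00096218,
        0.00051955]), 'joint_efforts': array([ 2.40160707e-04, -7.65039468e+01, -4.35292590e+01,  6.52541080e-02,
        3.98498727e-02,  7.62186176e-06]), 'tcp_pos': array([ 0.20597316, -0.66867119,  0.22736896]), 'ee_rot': array([-3.14064155e+00, -3.62590502e-05,  2.98811241e-01]), 'force': array([ 0.73000167, -0.5646816 , -0.456923  ]), 'ft_torque': array([0.02831364, 0.00126694, 0.00344632]), 'gripper_force': 0.0, 'gripper_width': 0.09115326948604825}
```

View pics/top.png

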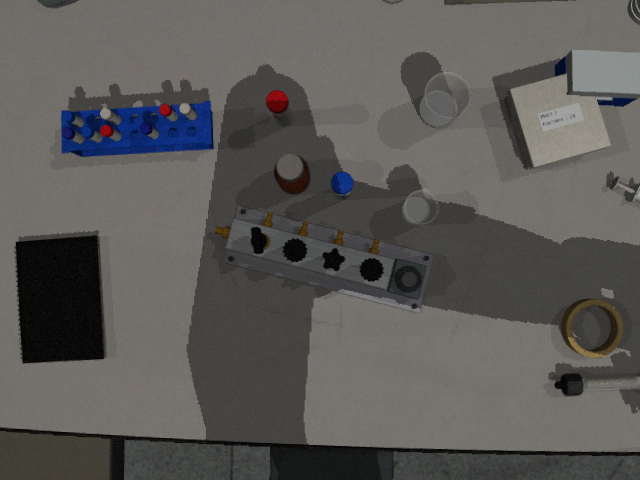

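View pics/scene.png

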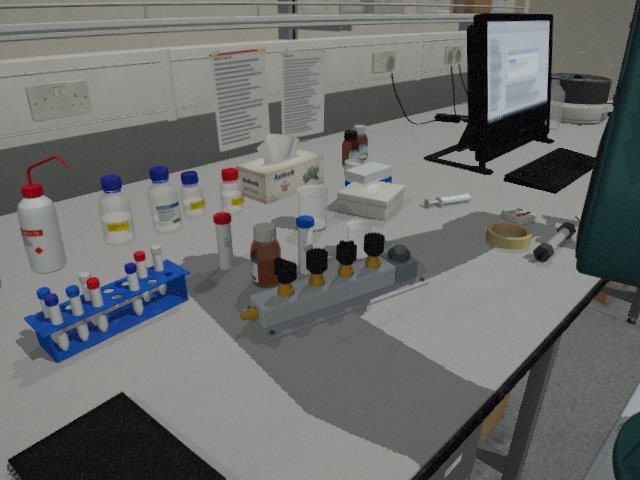

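The top view shows the bank with the bar handle at its left end, px (258,240). To its right are round (294,250), star (333,260), round (371,269) and the bleed button (408,280). The amber bottle, tube and beaker stand behind, at (292,175), (342,184) and (420,207). Next I measure these.

```bash
cat > m.py <<'E'
from h import *
c=dict(np.load("top.npz")); P,ok=cloud(c)
sub=np.zeros(ok.shape,bool); sub[205:315,215:440]=1
print("knob-level comps")
m=(ok&sub&(P[...,2]>.09)&(P[...,2]<.115)).astype(np.uint8)
n,l,s,ce=cv2.connectedComponentsWithStats(m)
T=[]
for i in range(1,n):
    if s[i,4]<15: continue
    q=P[l==i]; T.append(q.mean(0)); (ctr,(w,h),a)=cv2.minAreaRect(q[:,:2].astype(np.float32)*1000)
    ev,V=np.linalg.eigh(np.cov(q[:,:2].T)); print(s[i,4],q.mean(0).round(4),np.array(ctr).round(1),round(w),round(h),"PCA",np.degrees(np.arctan2(V[1,1],V[0,1])).round(1),np.sqrt(ev).round(4))
m=ok&sub&(P[...,2]>.036)&(P[...,2]<.075)
q=P[m]; print("bar rect",cv2.minAreaRect(q[:,:2].astype(np.float32)*1000), np.median(q[:,2]))
b=P[268:292,396:422].reshape(-1,3); print("button z pct",np.percentile(b[:,2],[5,25,50,75,95]).round(4))
t=b[b[:,2]>np.percentile(b[:,2],97)-.004]; print(len(t),t.mean(0).round(4))
for n_,(u,v) in dict(amber=(289,165),tube=(342,182),beaker=(420,207)).items(): print(n_,P[v,u].round(3))
E
python3 m.py
```

```text
knob-level comps
232 [0.6282 0.1144 0.1027] [628.3 115.1] 40 13 PCA -170.6 [0.0037 0.0114]
415 [0.6148 0.0565 0.1029] [614.7  56.5] 35 34 PCA 97.1 [0.0086 0.0087]
307 [ 0.6016 -0.0017  0.1033] [602.2  -2.3] 33 31 PCA 177.5 [0.0077 0.008 ]
403 [ 0.5883 -0.0592  0.1029] [587.9 -58.8] 34 33 PCA 166.1 [0.0083 0.0087]
bar rect ((653.3095092773438, 6.5521087646484375), (331.920166015625, 153.0159454345703), 76.87822723388672) 0.04451859267147959
button z pct [0.0432 0.0549 0.0572 0.0651 0.068 ]
172 [ 0.5747 -0.1193  0.0667]
amber [0.741 0.068 0.114]
tube [ 0.717 -0.012  0.116]
beaker [ 0.693 -0.144  0.003]
```

```bash
cat > v.py <<'E'
from h import *
A=np.array([.6283,.1148]); TH0=np.radians(9.4); D=np.radians(6)
def frame(th): return np.array([np.cos(th),np.sin(th)]),np.array([-np.sin(th),np.cos(th)])
def pose(th,gap=0,z=.094):
    """closed fingers, side face behind the bar's outer corner, bar at angle th"""
    e,n=frame(th); p=-n*np.cos(D)-e*np.sin(D); f=e*np.cos(D)-n*np.sin(D)
    c=A+.020*e+.006*n-p*(.016+gap)-.008*f
    yaw=np.arctan2(-p[1],-p[0])
    return [c[0],c[1],z],[np.pi,0,yaw]
def wrench():
    k=[]
    for _ in range(3):
        r.wait(.02); s=r.read_state(); k.append(np.r_[s["force"],s["ft_torque"]])
    return np.mean(k,0),s
def torque(th,w,s):
    e,n=frame(th); K=.020*e+.006*n; x=lambda a,b:a[0]*b[1]-a[1]*b[0]
    return x(K,w[:2]), w[5]+x(s["tcp_pos"][:2]-A,w[:2])
E
python3 - <<'E'
from v import *
for a in np.arange(0,-2.5,-.4):
    p,o=pose(TH0+a); print(round(a,1),np.round(p,3),round(o[2],2),np.round(kinematics.ik(p,o),2))
r.close(20)
p,o=pose(TH0,.010,.20); r.move_ptp(p,o)
p[2]=.094; print(r.move_straight(p,speed=.1,guard=6))
w0,s=wrench(); np.save("w0.npy",w0); print(s["clock"],s["tcp_pos"],s["gripper_width"],w0.round(3))
a=cams.capture("top"); cv2.imwrite("pics/t2.png",cv2.resize(a["frame"][190:310,210:370],None,fx=4,fy=4,interpolation=cv2.INTER_CUBIC))
E
```

```text
0.0 [0.638 0.139 0.094] 1.63 [ 0.18  0.48  1.87 -0.    0.78  0.12]
-0.4 [0.647 0.134 0.094] 1.23 [ 0.17  0.49  1.86 -0.    0.79  0.51]
-0.8 [0.653 0.125 0.094] 0.83 [ 0.15  0.5   1.85 -0.    0.79  0.89]
-1.2 [0.655 0.115 0.094] 0.43 [ 0.14  0.5   1.85 -0.    0.79  1.28]
-1.6 [0.653 0.104 0.094] 0.03 [ 0.12  0.49  1.86 -0.    0.79  1.66]
-2.0 [0.647 0.096 0.094] -0.37 [ 0.11  0.48  1.87 -0.    0.78  2.05]
-2.4 [0.638 0.09  0.094] -0.77 [ 0.1   0.47  1.89 -0.    0.78  2.44]
False
5.9583 [0.63797839 0.14954152 0.09474718] 0.00011165932731339526 [-0.478 -0.509 -0.046 -0.026 -0.091  0.02 ]
```

```bash
python3 - <<'E'
from h import *
a=cams.capture("scene"); cv2.imwrite("pics/s2.png",cv2.resize(a["frame"][190:340,220:430],None,fx=3.5,fy=3.5,interpolation=cv2.INTER_CUBIC))
E
```

```text
(no output)
```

View pics/s2.png

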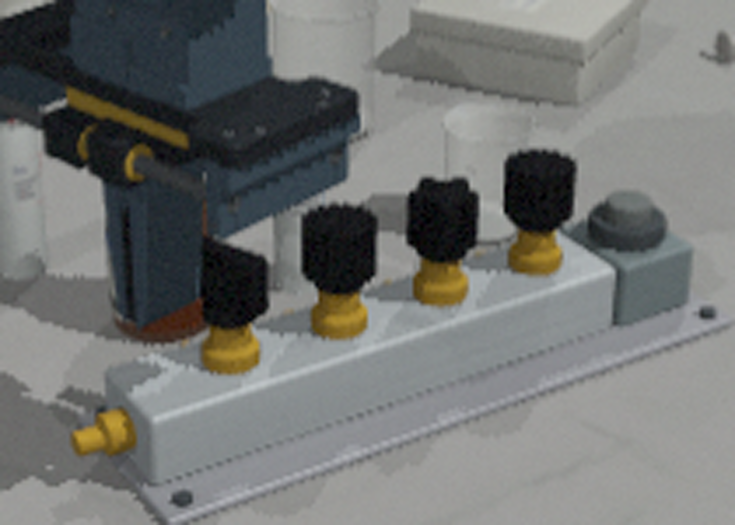

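The crop shows the closed fingers at (160,260), beside the bar handle at (235,285), clear of the round knob at (340,245). Now I push clockwise in small steps, checking force after each.

```bash
cat > push.py <<'E'
from v import *
w0=np.load("w0.npy")
p,o=pose(TH0); print("contact",r.move_straight(p,speed=.02,guard=3), r.read_state()["tcp_pos"].round(4))
a,hist=0.,[]
while a<2.35:
    t=hist[-1][1] if hist else 0
    a+=.06 if t<.22 else .02
    p,o=pose(TH0-a); r.move_straight(p,o,speed=.03); w,s=wrench(); w-=w0
    t1,t2=torque(TH0-a,w,s); hist.append((a,t1,t2)); 
    print(round(s["clock"],2),round(a,2),"tau",round(t1,3),round(t2,3),"F",w[:3].round(1),"err",((s["tcp_pos"]-p)*1e3).round(1),flush=True)
    if max(t1,t2)>.38 or np.linalg.norm(w[:3])>30: break
np.save("a.npy",a)
E
python3 push.py
```

```text
contact True [0.638  0.1423 0.094 ]
6.81 0.06 tau 0.199 0.003 F [ 2.6 11.4 -2.1] err [0.4 1.  0.1]
7.11 0.12 tau 0.231 0.044 F [ 2.2 12.5 -1.4] err [0.3 1.  0.1]
7.41 0.14 tau 0.245 0.103 F [ 1.8 12.9 -0.8] err [0.2 1.1 0.1]
7.71 0.16 tau 0.245 0.085 F [ 1.6 12.8 -0.9] err [0.2 1.1 0.1]
8.01 0.18 tau 0.239 0.094 F [ 1.4 12.3 -0.8] err [0.2 1.1 0.1]
8.31 0.2 tau 0.242 0.098 F [ 1.4 12.3 -0.9] err [0.2 1.1 0.1]
8.61 0.22 tau 0.239 0.123 F [ 1.7 12.2 -0.8] err [0.2 1.1 0.1]
8.91 0.24 tau 0.24 0.082 F [ 1.3 12.1 -0.8] err [0.2 1.  0.1]
9.21 0.26 tau 0.234 0.09 F [ 1.7 11.8 -0.8] err [0.2 1.  0.1]
9.51 0.28 tau 0.241 0.093 F [ 1.2 11.9 -0.2] err [0.2 1.  0.1]
9.81 0.3 tau 0.237 0.083 F [ 1.4 11.7 -0.8] err [0.2 1.  0.1]
10.11 0.32 tau 0.244 0.16 F [ 0.7 11.9 -0.5] err [0.1 1.  0.1]
10.41 0.34 tau 0.232 0.084 F [ 1.3 11.4 -0.6] err [0.1 1.  0.1]
10.71 0.36 tau 0.236 0.074 F [ 1.2 11.5 -0.3] err [0.1 1.  0.1]
11.01 0.38 tau 0.248 0.095 F [ 1.  12.   0.1] err [0.1 1.  0. ]
11.31 0.4 tau 0.245 0.125 F [ 0.4 11.8 -0. ] err [0.1 1.  0. ]
11.61 0.42 tau 0.239 0.111 F [ 1.  11.5 -0.3] err [0.1 1.
[... 2077 characters left out ...]
8  1.2 -1.9] err [ 1.2 -0.1  0.4]
21.81 2.06 tau 0.142 0.114 F [ 6.8  0.7 -1.8] err [ 1.2 -0.2  0.4]
22.11 2.12 tau 0.172 0.142 F [ 8.3 -0.1 -2.1] err [ 1.4 -0.2  0.5]
22.41 2.18 tau 0.2 0.166 F [ 9.5 -1.1 -2.9] err [ 1.7 -0.3  0.5]
22.71 2.24 tau 0.245 0.198 F [11.5 -2.6 -3.6] err [ 1.9 -0.4  0.6]
23.01 2.26 tau 0.276 0.226 F [13.  -2.5 -4.3] err [ 2.1 -0.4  0.6]
23.31 2.28 tau 0.281 0.226 F [13.  -3.5 -4.6] err [ 2.3 -0.5  0.7]
23.61 2.3 tau 0.299 0.253 F [13.8 -3.8 -5.2] err [ 2.4 -0.6  0.7]
23.91 2.32 tau 0.313 0.278 F [14.2 -4.7 -5.3] err [ 2.4 -0.6  0.7]
24.21 2.34 tau 0.324 0.282 F [14.8 -4.6 -5.6] err [ 2.5 -0.7  0.7]
24.51 2.36 tau 0.335 0.249 F [15.1 -5.5 -5.5] err [ 2.6 -0.7  0.8]
```

```bash
python3 - <<'E'
from v import *
w0=np.load("w0.npy"); th=TH0-2.36
for g in np.arange(.0005,.0041,.0005):
    p,o=pose(th,-g); r.move_straight(p,o,speed=.03); w,s=wrench(); w-=w0
    t=torque(th,w,s); print(round(s["clock"],2),round(g,4),np.round(t,3),w[:3].round(1),flush=True)
    if max(t)>.40: break
r.wait(.4); w,s=wrench(); print(torque(th,w-w0,s),s["clock"])
g0=g
for g in (-.002,-.012):
    p,o=pose(th,g); r.move_straight(p,o,speed=.03) if g==-.002 else None
p,o=pose(th,.012); r.move_straight(p,o,speed=.05); w,s=wrench(); print("free",(w-w0)[:3].round(2))
p[2]=.2; r.move_straight(p,o,speed=.15)
print(r.read_state()["clock"])
b=np.array([.5745,-.120]); r.move_ptp([b[0],b[1],.13],[np.pi,0,np.radians(77)-np.pi/2])
a=cams.capture("scene"); cv2.imwrite("pics/s3.png",cv2.resize(a["frame"][190:340,220:430],None,fx=3.5,fy=3.5,interpolation=cv2.INTER_CUBIC))
w,s=wrench(); print(s["clock"],s["tcp_pos"],s["ee_rot"]); np.save("w1.npy",w)
E
```

```text
24.81 0.0005 [0.359 0.282] [15.6 -7.5 -5.6]
25.11 0.001 [0.377 0.294] [15.7 -9.7 -6. ]
25.41 0.0015 [0.397 0.285] [ 16.2 -11.3  -5.4]
25.71 0.002 [0.421 0.338] [ 16.7 -13.3  -6. ]
(np.float64(0.42776148413381), np.float64(0.3349717003175636)) 26.1583
free [ 0.86  0.9  -0.01]
27.75
28.7583 [ 0.57522224 -0.11916675  0.13023656] [-3.14154034e+00 -5.59839514e-04 -2.26677720e-01]
```

View pics/s3.png

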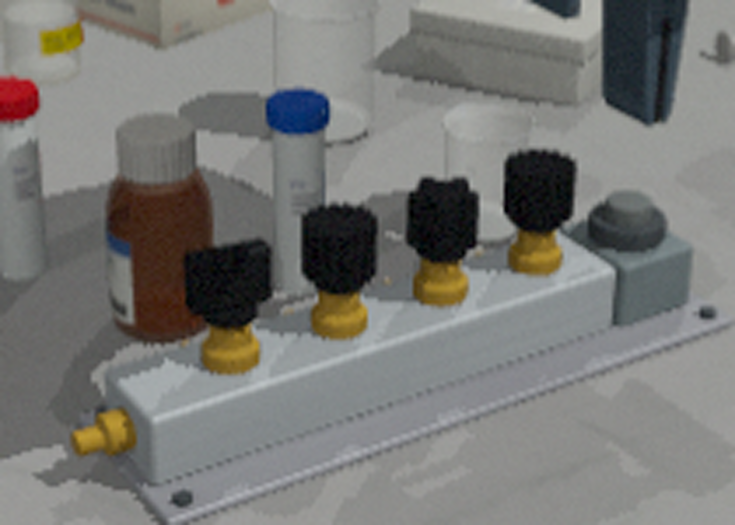

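The picture shows the bar handle turned, with nothing else moved. The bleed button is at crop (628,212) under the closed fingers. Next I press it.

```bash
python3 - <<'E'
from v import *
w1=np.load("w1.npy"); p=np.array([.5745,-.120,.087]); r.move_straight(p,speed=.1,guard=4)
z=.084
while z>.066:
    p[2]=z; r.move_straight(p,speed=.03); w,s=wrench(); w-=w1
    print(round(s["clock"],2),round(z,4),s["tcp_pos"][2].round(4),w[:3].round(1),flush=True)
    if w[2]>14: break
    z-=.001
r.wait(.7); w,s=wrench(); print("held",(w-w1)[:3].round(1),s["tcp_pos"].round(4),s["clock"])
E
```

```text
29.64 0.084 0.0843 [ 0.5 -0.5 -1. ]
29.94 0.083 0.083 [ 0.4  0.3 -0.5]
30.24 0.082 0.082 [ 0.1  0.1 -0.1]
30.54 0.081 0.081 [-0.   0.1 -0.3]
30.84 0.08 0.0801 [0.3 0.4 1.2]
31.14 0.079 0.0791 [0.4 0.6 1.5]
31.44 0.078 0.078 [0.7 0.1 2.4]
31.74 0.077 0.077 [1.3 0.1 2.4]
32.04 0.076 0.076 [ 0.6 -0.1  3.8]
32.34 0.075 0.075 [ 0.9 -0.1  4.2]
32.64 0.074 0.0742 [ 0.  -0.1  8. ]
32.94 0.073 0.074 [-5.3  1.5 22.4]
held [-5.5  1.3 22.1] [ 0.5747 -0.1201  0.074 ] 33.6917
```

```bash
python3 - <<'E'
from v import *
r.move_straight([.5745,-.120,.16],speed=.08); r.wait(.3)
w,s=wrench(); print((w-np.load("w1.npy"))[:3].round(2),s["clock"]); print(r.close_job())
E
```

```text
[ 0.05  0.2  -0.45] 35.2833
the job is handed in; nothing more can be done
None
```

The bar-handled valve was turned clockwise onto its seat, snugged to about 0.4 N m by the force readings and let go; the bleed button was then held fully down for over 0.7 s and released, and the job was handed in at about 35 s (no verdict was returned).

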